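# Check a shelf spacer with the height gauge

### The job

A cabinet shelf is being levelled: measure the thickness of the rectangular beech block with the height gauge. Pick the gauge up by the post on its top, lower it in the hand so that its two legs straddle the block and its sprung foot comes down on the middle of the block, until both legs stand flat on the desk, then let go. Leave the block lying where it is.

Things in the scene. Friction and masses are not known exactly. Their poses are not given: they have to be found in the camera images.
- gauge_grip (a point): Middle of the height gauge's dark grip post (26 x 26 mm, 76 to 121 mm above the soles); this point is 100 mm above the soles. The post stands on an aluminium bridge 94 mm (y) x 30 mm (x) over two legs 62 mm high, 40 mm in x, 12 mm in y, gap 70 mm; a 20 mm disc foot hangs mid-gap below the post. About 0.5 kg, loose, upright on the desk. z up, y from leg to leg, x through the gap.
- gauge_foot (a joint): Height of the gauge's sprung foot, in m: 0 at its lowest (foot 1 mm above the level of the soles), growing to 0.05 as a part pushes it up against a light spring (0.5 to 2 N). With the gauge standing over a part it reads the part's height less 1 mm: 0.029 on the block.
- block_mid (a point): Centre of the beech block to be measured: a plain rectangular block 80 mm long (x), 26 mm wide (y), 30 mm high (z), 50 g, loose, lying flat on the desk; this point is 15 mm above the desk. Bystanders of the same beech, not to be measured: a flat strip 110 x 28 x 8 mm and a round rod 100 mm long, 18 mm in diameter.
Not all that is in view belongs to the job. Of the things that look like the part that bears gauge_grip, take the one that is farthest to the robot's left at the start.

How it is judged:
By the outcome, as a careful person would: the job done as asked, in the order asked, and still so for the second after the job is handed in, with the robot touching nothing.
It also fails if it takes over 40 s, if anything falls off the work surface, if the arm or the gripper's body presses on something with over 40 N, if the wrist force passes 120 N, or if a joint passes its speed limit or range.

### The arm

A 6-joint arm with a two-finger parallel gripper is mounted at the origin on the work surface. World frame = base frame: x ahead of the robot, y to its left, z up, the work surface at z = 0. Lengths are in mm, angles in rad, forces in N, time in s.
With the tool pointing down it reaches from about 275 to 1000 mm from the base axis. Payload 8.4 kg.
Tool frame: the origin (TCP) lies at the very end of the fingers, on their centre line; the grasp point (between the pads) lies 19 mm behind it; z points along the fingers, y is the direction in which the jaws open and shut (so a half turn about z gives the same grasp; the last joint's range is limited). The gripper opens to 85 mm and grips with 20 to 120 N. Pads are 22 mm wide; open, the fingers measure 114 mm over their backs; the gripper's body (76 mm by 85 mm) begins 54 mm behind the grasp point. The pads swing forward as they close: fully open they stand 13 mm farther back than shut.
Start: joints at [-1.192, 0.353, 1.633, -0, 1.155, -0.002], TCP at [232.288, -580.233, 231.281] pointing down, gripper open.
Joint ranges: [-2.63, 2.63], [-0.92, 2.1], [0.06, 2.66], [-1.3, 4.44], [0, 2.69], [-3.02, 3.02]. Speed limits (rad/s): [2.22, 2.22, 2.79, 3.14, 3.14, 3.14].

### API

Orientations are given as [roll, pitch, yaw] about the fixed x, y, z axes, in that order (R = Rz(yaw) Ry(pitch) Rx(roll)).
In Python, from rig import r gives the robot as it stands.
- The arm moves only by the tool jog_arm, never from a script. Its argument "increments" is text: rows parted by semicolons, each of 7 numbers parted by spaces: the shift along the tool's x, y, z in cm, then the turn, a rotation vector about the tool's x, y, z in rad, then the opening, from -1 (shut) to 1 (fully open). A call has exactly 8 rows; each row shifts and turns the commanded pose from where the row before left it, along the tool's axes as they then stand; what a row does not reach is not made up. A row lasts 1/10 s, in which the tool goes at most 50 mm and 8.59 degrees, less where a joint would pass 70% of its speed; a pose out of reach is approached as far as the arm can. A call with a gripper value outside its range is refused whole. The fingers move at their own pace and stop on an object; "squeeze" is the grip in N (left out, the last holds). Time passes only in rows, so rows that do not move let the fingers close, or fill a call up. It gives the time, the measured TCP pose, the force and the opening at its end, in the units of the state.
- r.sense(): the state, without advancing time (a new reading comes with each control period).
- r.grab_frame(name): name is "side" or "top"; returns the picture (480x640x3 uint8, red, green, blue); there is no depth.
- r.camera_info(name): a dict with "K" (3x3 intrinsics, pixels), "rvec" (rotation vector, rad) and "tvec" (3), from world to camera coordinates, as OpenCV has them. Camera axes: x right, y down, z forward; pixel columns grow to the right and rows downward; lengths in mm; the calibration is good to about 2 mm. A picture is of the moment at which its call begins. camera_info takes no time and is no camera call.
- r.sign_off(): hands the job in, once; it reports no verdict.
The state is a dict: "clock": time; "qpos": joint angles; "qvel": joint speeds; "joint_efforts": joint torques, N m; "eef_pos": TCP position; "tcp_rot": TCP orientation; "contact_force": force on the tool from outside, world axes, zero at the start; "wrist_torque": the same for the moment, N m; "opening": opening from 0.0 (shut) to 1.0 (fully open).
Only numpy, scipy, OpenCV 4.12 (cv2) and the standard library are available. Lean on these libraries where they do the work, as an engineer would, in place of code of your own. Each camera call takes 0.05 s, during which the arm holds its last target.

## Working session

There is one attempt and no reset: what is moved stays moved. The work goes in short steps, Python scripts to look and compute and a tool call to move; the robot and the scene stay as the last step left them, time stands still between calls to the robot, and variables do not carry over. Pictures are saved under pics/ and viewed, and the job is handed in when it is done.

Besides the shell and the picture viewer there is one more tool, called as name(argument=value, ...), one argument or row to a line, values as JSON. jog_arm: Moves the arm, as the interface text tells. Its arguments: {"type":"object","properties":{"increments":{"type":"string"},"squeeze":{"type":"number"}},"required":["increments"]}

```bash
mkdir -p pics; ls; python3 - <<'E'
from rig import r
import cv2
print(r.sense())
for n in("side","top"):
    im=r.grab_frame(n); cv2.imwrite(f"pics/{n}0.png",im[:,:,::-1]); print(r.camera_info(n))
E
```

```text
pics
{'clock': 0.0, 'qpos': array([-1.19236360e+00,  3.53639124e-01,  1.63415813e+00, -1.20966616e-05,
        1.15516184e+00, -2.38171329e-03]), 'qvel': array([-0.00076434, -0.00112793, -0.0005393 , -0.00033694,  0.00033271,
       -0.00015268]), 'joint_efforts': array([-1.21066856e-03, -6.05253768e+01, -3.42058682e+01, -2.17598681e-04,
        9.23525076e-03,  2.23510494e-05]), 'eef_pos': array([ 232.12883822, -579.78044023,  230.55703572]), 'tcp_rot': array([-3.14022619e+00,  7.80558300e-06,  3.80819336e-01]), 'contact_force': array([-0.09381466,  0.2959843 ,  0.5646907 ]), 'wrist_torque': array([-0.0340786 ,  0.01894824,  0.01477222]), 'opening': 0.999911829481122}
{'K': array([[594.60661601,   0.        , 318.89567867],
       [  0.        , 594.60661601, 245.34871153],
       [  0.        ,   0.        ,   1.        ]]), 'rvec': array([ 0.94011466, -2.38366196,  1.19618148]), 'tvec': array([347.26915797, 289.38353965, 976.79970881])}
{'K': array([[586.64339985,   0.        , 331.28606649],
       [  0.        , 586.64339985, 240.92652729],
       [  0.        ,   0.        ,   1.        ]]), 'rvec': array([ 2.12268933, -2.18381142,  0.15423851]), 'tvec': array([ -47.24987372,  517.40941721, 1293.66854832])}
```

View pics/side0.png

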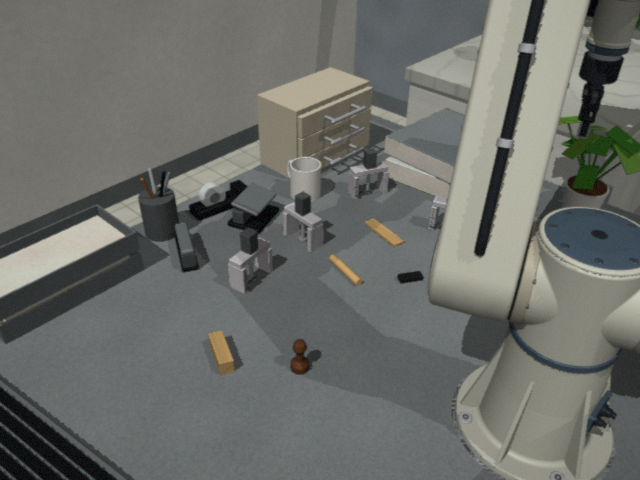

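View pics/top0.png

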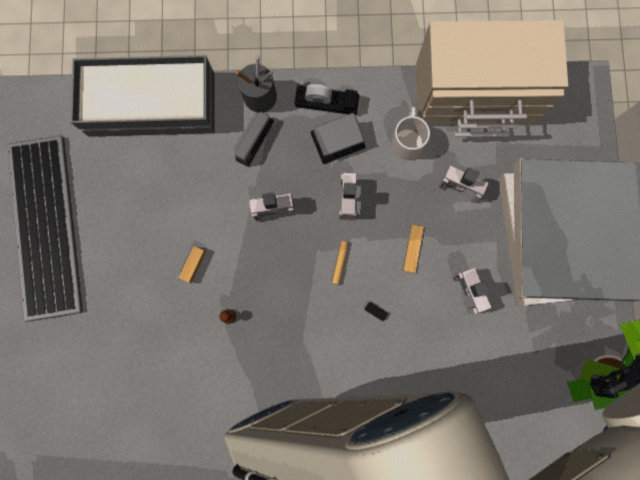

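Top view: the leftmost gauge is at about (271,205) and the block at about (192,263). In the side view they are at (250,262) and (221,352). Next I measure them.

```bash
cat > h.py <<'E'
import numpy as np,cv2
from rig import r
def cam(n):
    c=r.camera_info(n);R=cv2.Rodrigues(c["rvec"])[0];return c["K"],R,np.ravel(c["tvec"])
def ray(n,p):
    K,R,t=cam(n);d=R.T@np.linalg.solve(K,[p[0],p[1],1]);return -R.T@t,d
def plane(n,p,z):
    o,d=ray(n,p);return (o+d*(z-o[2])/d[2])
def tri(ps,pt):
    a=[];o1,d1=ray("side",ps);o2,d2=ray("top",pt)
    s=np.linalg.lstsq(np.c_[d1,-d2],o2-o1,rcond=None)[0]
    p,q=o1+s[0]*d1,o2+s[1]*d2;return (p+q)/2,np.linalg.norm(p-q)
def crop(im,x,y,w,h,k,f): cv2.imwrite(f,cv2.resize(im[y:y+h,x:x+w],None,fx=k,fy=k,interpolation=cv2.INTER_NEAREST))
E
python3 - <<'E'
from h import *
t=cv2.imread("pics/top0.png");s=cv2.imread("pics/side0.png")
a=cv2.resize(t[180:230,240:310],None,fx=8,fy=8,interpolation=0)
cv2.imwrite("pics/c_top.png",a)
crop(s,215,215,70,80,7,"pics/c_side.png")
for n,im,(x0,y0,x1,y1) in(("top",t,(170,235,215,295)),("side",s,(195,320,245,380))):
    hsv=cv2.cvtColor(im,cv2.COLOR_BGR2HSV);m=cv2.inRange(hsv,(8,110,60),(25,255,255))
    k=np.zeros_like(m);k[y0:y1,x0:x1]=m[y0:y1,x0:x1]
    c=max(cv2.findContours(k,0,1)[0],key=cv2.contourArea)
    print(n,cv2.contourArea(c),cv2.boundingRect(c),cv2.minAreaRect(c))
crop(t,170,235,50,60,9,"pics/b_top.png");crop(s,195,320,50,60,9,"pics/b_side.png")
E
```

```text
top 433.5 (179, 246, 26, 36) ((191.94117736816406, 264.23529052734375), (13.603632926940918, 35.38847351074219), 25.34617805480957)
side 575.0 (209, 331, 25, 43) ((221.39205932617188, 351.6897277832031), (42.132774353027344, 15.974316596984863), 70.82099914550781)
```

View pics/c_top.png

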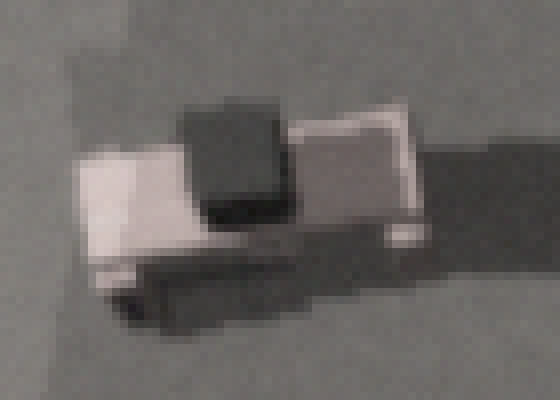

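View pics/c_side.png

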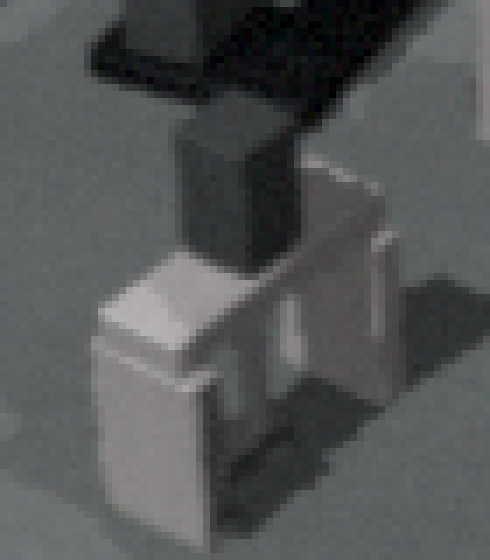

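View pics/b_top.png

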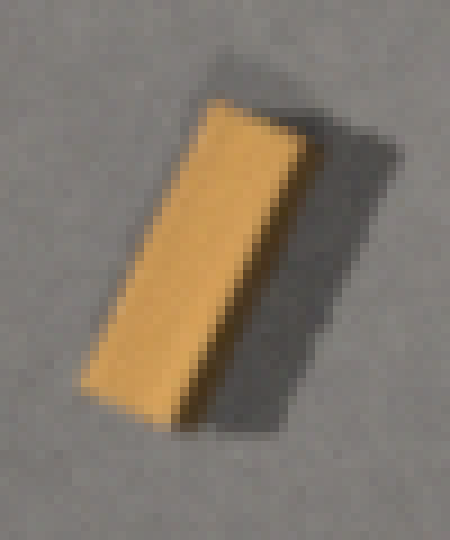

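View pics/b_side.png

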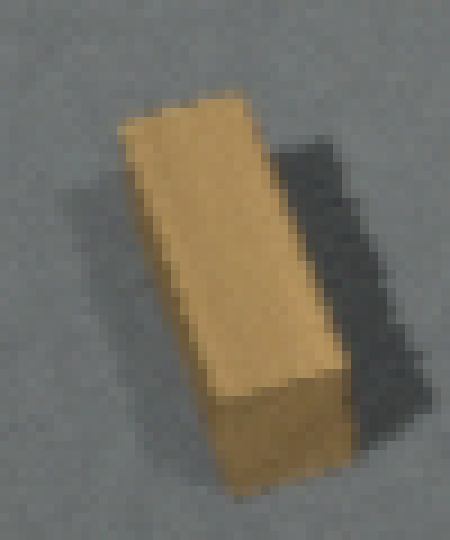

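```bash
python3 - <<'E'
from h import *
np.set_printoptions(precision=1,suppress=True)
def u(L,k,o): return [np.array(p)/k-.5+o for p in L]
def rep(n,name,L,z):
    P=np.array([plane(n,p,z)[:2] for p in L]);e=np.roll(P,-1,0)-P
    print(name,n,P.tolist() if 0 else P.round(1).tolist(),"cen",P.mean(0),"len",np.linalg.norm(e,axis=1),"ang",np.degrees(np.arctan2(e[:,1],e[:,0])));return P
bt=u([(213,100),(308,140),(173,428),(80,385)],9,[170,235])
bs=u([(118,125),(243,92),(348,368),(215,398)],9,[195,320])
rep("top","block",bt,30);rep("side","block",bs,30)
gt=u([(78,158),(405,105),(416,222),(95,260)],8,[240,180])
gs=u([(100,308),(180,352),(382,190),(305,160)],7,[215,215])
rep("top","bridge",gt,76);rep("side","bridge",gs,76)
pt=u([(182,105),(280,105),(292,188),(200,203)],8,[240,180])
ps=u([(178,127),(245,148),(302,125),(235,93)],7,[215,215])
rep("top","post",pt,121);rep("side","post",ps,121)
print(tri(np.mean(ps,0),np.mean(pt,0)),tri(np.mean(gs,0),np.mean(gt,0)),tri(np.mean(bs,0),np.mean(bt,0)))
E
```

```text
block top [[514.7, 251.8], [503.9, 227.9], [432.2, 261.5], [443.6, 284.8]] cen [473.6 256.5] len [26.3 79.2 26.  78.4] ang [-114.4  154.8   63.9  -24.9]
block side [[516.0, 252.7], [504.9, 229.3], [432.7, 263.5], [445.4, 286.0]] cen [474.8 257.9] len [25.9 79.9 25.8 78.1] ang [-115.4  154.6   60.5  -25.2]
bridge top [[608.6, 117.5], [621.1, 26.7], [588.0, 24.3], [579.8, 113.1]] cen [599.4  70.4] len [91.7 33.2 89.2 29.2] ang [ -82.2 -175.8   95.3    8.7]
bridge side [[609.6, 117.9], [578.1, 115.4], [592.5, 23.5], [620.1, 29.0]] cen [600.1  71.4] len [31.6 93.  28.1 89.4] ang [-175.5  -81.1   11.4   96.7]
post top [[612.7, 83.6], [611.9, 57.4], [589.2, 54.5], [585.8, 79.1]] cen [599.9  68.7] len [26.2 22.9 24.8 27.2] ang [ -91.6 -172.8   97.9    9.4]
post side [[611.0, 83.4], [589.7, 77.0], [586.3, 58.4], [611.8, 61.0]] cen [599.7  70. ] len [22.2 18.9 25.6 22.4] ang [-163.4 -100.4    5.9   92. ]
(array([600.4,  69. , 120. ]), np.float64(0.6838449774211512)) (array([600.3,  71.1,  74.8]), np.float64(1.7504311484717578)) (array([474.1, 257.3,  28.8]), np.float64(1.3952421172204512))
```

```bash
cat >> h.py <<'E'
def goal(x,y,z,yaw,n,pose=None):
    s=r.sense();p=s["eef_pos"];y0=s["tcp_rot"][2]
    print("now",p.round(1),s["tcp_rot"].round(4),s["clock"],"q",s["qpos"].round(2),"F",s["contact_force"].round(1),"open",round(s["opening"],3))
    d=np.array([x,y,z])-p;dy=(yaw-y0+np.pi)%(2*np.pi)-np.pi
    for i in range(n):
        a=y0+dy*i/n;c,q=np.cos(a),np.sin(a);w=d/n
        print("%.2f %.2f %.2f 0 0 %.4f"%((c*w[0]+q*w[1])/10,(q*w[0]-c*w[1])/10,-w[2]/10,-dy/n))
E
python3 -c "
from h import *
goal(600,70.5,260,1.696,20)"
```

```text
now [ 232.1 -579.8  230.6] [-3.1403 -0.      0.3808] 0.1 q [-1.19  0.35  1.63  0.    1.16 -0.  ] F [0.  0.2 0.3] open 0.995
2.92 -2.34 -0.15 0 0 -0.0658
3.06 -2.14 -0.15 0 0 -0.0658
3.20 -1.93 -0.15 0 0 -0.0658
3.32 -1.72 -0.15 0 0 -0.0658
3.42 -1.50 -0.15 0 0 -0.0658
3.51 -1.27 -0.15 0 0 -0.0658
3.59 -1.03 -0.15 0 0 -0.0658
3.65 -0.80 -0.15 0 0 -0.0658
3.69 -0.56 -0.15 0 0 -0.0658
3.72 -0.31 -0.15 0 0 -0.0658
3.74 -0.07 -0.15 0 0 -0.0658
3.73 0.18 -0.15 0 0 -0.0658
3.71 0.42 -0.15 0 0 -0.0658
3.68 0.67 -0.15 0 0 -0.0658
3.62 0.91 -0.15 0 0 -0.0658
3.56 1.14 -0.15 0 0 -0.0658
3.47 1.38 -0.15 0 0 -0.0658
3.38 1.60 -0.15 0 0 -0.0658
3.26 1.82 -0.15 0 0 -0.0658
3.14 2.03 -0.15 0 0 -0.0658
```

jog_arm(
  increments="0 0 -2 0 0 0 1; 0 0 -3 0 0 0 1; 0 0 -3 0 0 0 1; 2.9 -2.3 0 0 0 -0.066 1; 3.1 -2.1 0 0 0 -0.066 1; 3.2 -1.9 0 0 0 -0.066 1; 3.3 -1.7 0 0 0 -0.066 1; 3.4 -1.5 0 0 0 -0.066 1",
)

```text
clock: 0.9
eef_pos: [324.9, -417.3, 311.0]
tcp_rot: [-3.141, -0.0, 0.713]
contact_force: [0.2, -0.4, 0.7]
opening: 1.001
```

jog_arm(
  increments="3.5 -1.3 0 0 0 -0.066 1; 3.6 -1.0 0 0 0 -0.066 1; 3.6 -0.8 0 0 0 -0.066 1; 3.7 -0.6 0 0 0 -0.066 1; 3.7 -0.3 0 0 0 -0.066 1; 3.7 -0.1 0 0 0 -0.066 1; 3.7 0.2 0 0 0 -0.066 1; 3.7 0.4 0 0 0 -0.066 1",
)

```text
clock: 1.7
eef_pos: [470.2, -157.7, 311.1]
tcp_rot: [-3.141, 0.0, 1.241]
contact_force: [-0.4, 0.1, -0.5]
opening: 1.001
```

```bash
python3 -c "
from h import *
goal(600,70.5,200,1.696,7)"
```

```text
now [ 470.2 -157.7  311.1] [-3.1413  0.      1.2415] 1.7 q [-0.33  0.08  1.81 -0.    1.26  0.  ] F [-0.4  0.1 -0.5] open 1.001
3.68 0.70 1.59 0 0 -0.0649
3.63 0.94 1.59 0 0 -0.0649
3.56 1.17 1.59 0 0 -0.0649
3.48 1.40 1.59 0 0 -0.0649
3.38 1.62 1.59 0 0 -0.0649
3.27 1.84 1.59 0 0 -0.0649
3.14 2.05 1.59 0 0 -0.0649
```

jog_arm(
  increments="3.7 0.7 1.0 0 0 -0.065 1; 3.6 0.9 1.5 0 0 -0.065 1; 3.6 1.2 1.6 0 0 -0.065 1; 3.5 1.4 1.6 0 0 -0.065 1; 3.4 1.6 1.6 0 0 -0.065 1; 3.3 1.8 1.6 0 0 -0.065 1; 3.1 2.1 1.6 0 0 -0.065 1; 0 0 0 0 0 0 1",
)

```text
clock: 2.5
eef_pos: [600.5, 72.7, 203.5]
tcp_rot: [-3.139, -0.001, 1.699]
contact_force: [0.5, 0.4, 0.1]
opening: 1.001
```

```bash
python3 -c "
from h import *
for n in('top','side'):
    cv2.imwrite(f'pics/{n}1.png',r.grab_frame(n)[:,:,::-1])
goal(600,70.5,82,1.696,6)"
```

```text
now [599.6  69.8 205.3] [-3.1395e+00  2.0000e-04  1.6948e+00] 2.6 q [ 0.11  0.35  1.7  -0.    1.09 -0.01] F [ 0.4 -0.8 -0.6] open 1.0
0.01 0.01 2.06 0 0 -0.0002
0.01 0.01 2.06 0 0 -0.0002
0.01 0.01 2.06 0 0 -0.0002
0.01 0.01 2.06 0 0 -0.0002
0.01 0.01 2.06 0 0 -0.0002
0.01 0.01 2.06 0 0 -0.0002
```

View pics/side1.png

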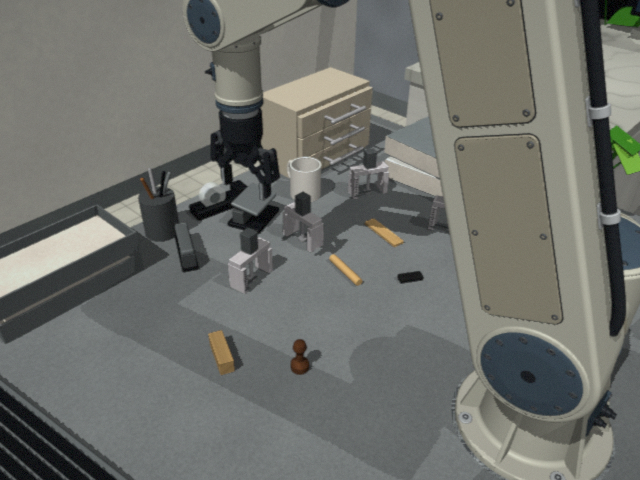

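View pics/top1.png

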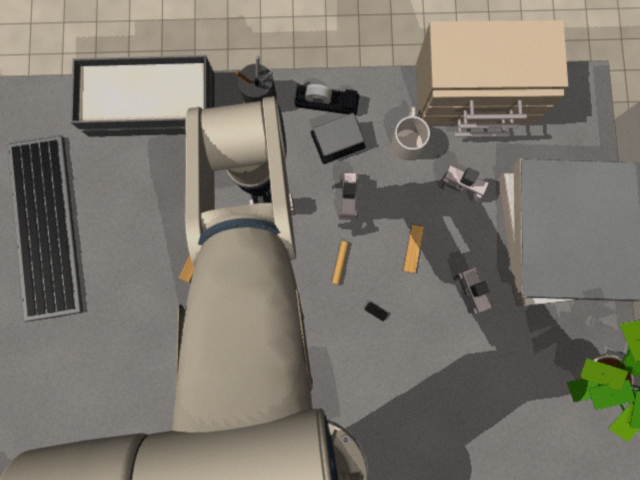

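The side view shows the open fingertips at (226,185) and (264,197), on either side of the line above the post at (248,240). I'll descend now.

jog_arm(
  increments="0 0 2 0 0 0 1; 0 0 2.5 0 0 0 1; 0 0 2.5 0 0 0 1; 0 0 2.3 0 0 0 1; 0 0 1.8 0 0 0 1; 0 0 1.0 0 0 0 1; 0 0 0.2 0 0 0 1; 0 0 0 0 0 0 1",
)

```text
clock: 3.4
eef_pos: [600.3, 68.8, 83.9]
tcp_rot: [3.141, 0.0, 1.693]
contact_force: [-0.4, -0.5, 0.4]
opening: 1.0
```

```bash
python3 -c "
from h import *
im=r.grab_frame('side')[:,:,::-1]; crop(im,180,120,140,180,3,'pics/side2.png')
goal(600,70.5,82,1.696,1)"
```

```text
now [600.6  69.   84.3] [3.1404e+00 1.0000e-04 1.6932e+00] 3.45 q [ 0.11  0.49  1.79 -0.    0.86 -0.01] F [ 0.1  0.5 -0.1] open 1.001
0.16 -0.04 0.23 0 0 -0.0028
```

View pics/side2.png

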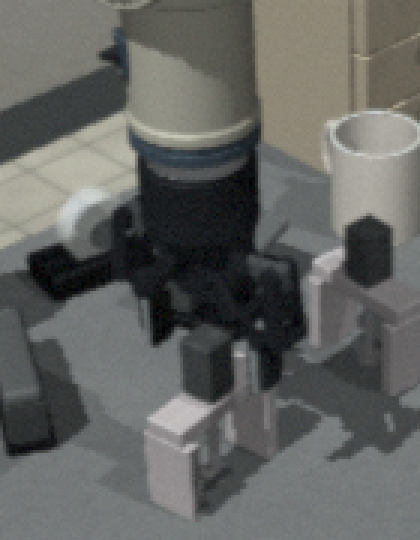

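```bash
python3 -c "
from h import *
K,R,t=cam('side');print('cam',-R.T@t)
rv=cv2.Rodrigues(R)[0]
def pr(p):
    q=cv2.projectPoints(np.array([p],float),rv,t,K,None)[0].ravel();return q.round(1),((q-[180,120])*3).round()
for p in [(600,69,84),(642,74,97),(558,64,97),(642,74,135),(558,64,135),(600,69,157),(600,70,121),(600,70,76)]:print(p,pr(p))
"
```

```text
cam [-146.29827975  688.62964577  814.1636178 ]
(600, 69, 84) (array([250.1, 246.6]), array([210., 380.]))
(642, 74, 97) (array([234.1, 234.1]), array([162., 342.]))
(558, 64, 97) (array([265.9, 249.2]), array([258., 387.]))
(642, 74, 135) (array([232.7, 218.8]), array([158., 296.]))
(558, 64, 135) (array([265.1, 233.6]), array([255., 341.]))
(600, 69, 157) (array([248. , 216.9]), array([204., 291.]))
(600, 70, 121) (array([248.7, 232. ]), array([206., 336.]))
(600, 70, 76) (array([249.9, 250. ]), array([210., 390.]))
```

Projecting the expected pad positions puts the tips at crop (162,342) and (258,387). That matches what the picture shows, so the fingers straddle the post. Closing.

jog_arm(
  increments="0.1 0 0.2 0 0 0 1; 0 0 0 0 0 0 0.4; 0 0 0 0 0 0 -0.2; 0 0 0 0 0 0 -0.6; 0 0 0 0 0 0 -1; 0 0 0 0 0 0 -1; 0 0 0 0 0 0 -1; 0 0 0 0 0 0 -1",
  squeeze=50,
)

```text
clock: 4.25
eef_pos: [600.2, 70.3, 81.5]
tcp_rot: [3.141, -0.0, 1.694]
contact_force: [0.1, -0.4, 2.1]
opening: 0.303
```

```bash
python3 -c "
from h import *
im=r.grab_frame('side')[:,:,::-1]; crop(im,180,120,140,180,3,'pics/side3.png')
goal(600,70.5,82,1.696,1)"
```

```text
now [600.2  70.3  81.5] [ 3.1411 -0.      1.6938] 4.3 q [ 0.11  0.5   1.79  0.    0.85 -0.01] F [ 0.7 -0.2  2.5] open 0.296
0.02 -0.02 -0.05 0 0 -0.0022
```

View pics/side3.png

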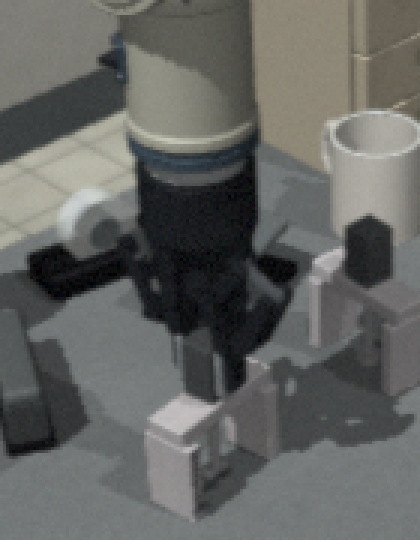

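The opening is 0.30, about 26 mm, so the post is gripped (crop about (205,365)). Lifting.

jog_arm(
  increments="0 0 -0.3 0 0 0 -1; 0 0 -0.7 0 0 0 -1; 0 0 -1 0 0 0 -1; 0 0 -1.5 0 0 0 -1; 0 0 -1.5 0 0 0 -1; 0 0 -1.2 0 0 0 -1; 0 0 -0.8 0 0 0 -1; 0 0 0 0 0 0 -1",
)

```text
clock: 5.1
eef_pos: [600.8, 70.4, 153.0]
tcp_rot: [3.139, -0.0, 1.694]
contact_force: [-1.0, 0.2, -4.3]
opening: 0.302
```

```bash
python3 -c "
from h import *
im=r.grab_frame('side')[:,:,::-1]; crop(im,180,100,140,200,3,'pics/side4.png')
goal(474.2,257.2,152,1.133,12)"
```

```text
now [600.3  70.3 152. ] [3.1404 0.     1.6938] 5.15 q [ 0.11  0.41  1.75 -0.    0.99 -0.01] F [ 0.3  0.5 -5. ] open 0.3
1.67 -0.85 -0.00 0 0 0.0467
1.63 -0.93 -0.00 0 0 0.0467
1.59 -1.00 -0.00 0 0 0.0467
1.54 -1.08 -0.00 0 0 0.0467
1.49 -1.15 -0.00 0 0 0.0467
1.43 -1.22 -0.00 0 0 0.0467
1.37 -1.28 -0.00 0 0 0.0467
1.31 -1.34 -0.00 0 0 0.0467
1.25 -1.40 -0.00 0 0 0.0467
1.18 -1.46 -0.00 0 0 0.0467
1.11 -1.51 -0.00 0 0 0.0467
1.04 -1.56 -0.00 0 0 0.0467
```

View pics/side4.png

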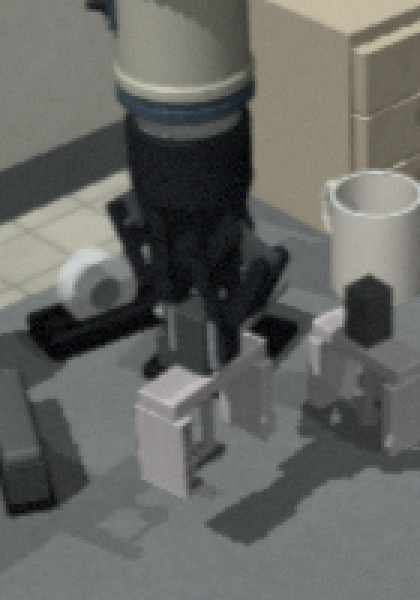

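The gauge hangs level with its soles clear. The measured weight is about 5 N. Carrying it over to the block.

jog_arm(
  increments="0.8 -0.4 0 0 0 0.023 -1; 1.7 -0.9 0 0 0 0.047 -1; 1.6 -0.9 0 0 0 0.047 -1; 1.6 -1.0 0 0 0 0.047 -1; 1.5 -1.1 0 0 0 0.047 -1; 1.5 -1.2 0 0 0 0.047 -1; 1.4 -1.2 0 0 0 0.047 -1; 1.4 -1.3 0 0 0 0.047 -1",
)

```text
clock: 5.95
eef_pos: [522.2, 188.6, 150.5]
tcp_rot: [-3.14, 0.001, 1.34]
contact_force: [-0.2, 0.4, -5.2]
opening: 0.301
```

jog_arm(
  increments="1.3 -1.3 0 0 0 0.047 -1; 1.2 -1.4 0 0 0 0.047 -1; 1.2 -1.5 0 0 0 0.047 -1; 1.1 -1.5 0 0 0 0.047 -1; 0.8 -1.1 0 0 0 0.035 -1; 0.3 -0.5 0 0 0 0.02 -1; 0 0 0 0 0 0 -1; 0 0 0 0 0 0 -1",
)

```text
clock: 6.75
eef_pos: [472.6, 267.4, 150.8]
tcp_rot: [-3.141, 0.001, 1.1]
contact_force: [0.3, 0.0, -4.4]
opening: 0.296
```

```bash
python3 -c "
from h import *
for n in('top','side'):
    cv2.imwrite(f'pics/{n}5.png',r.grab_frame(n)[:,:,::-1])
goal(474.2,257.2,152,1.133,1)"
```

```text
now [472.9 267.2 151. ] [-3.1415e+00  5.0000e-04  1.0990e+00] 6.85 q [ 0.51  0.32  1.88 -0.    0.94  0.98] F [-0.1 -0.5 -6. ] open 0.297
-0.83 0.57 -0.10 0 0 -0.0340
```

View pics/side5.png

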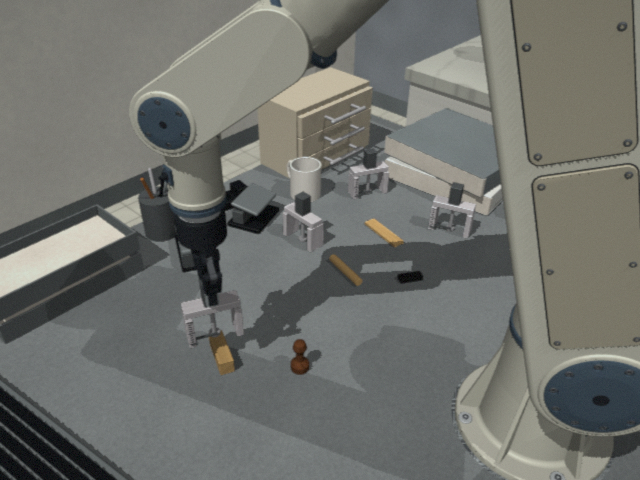

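View pics/top5.png

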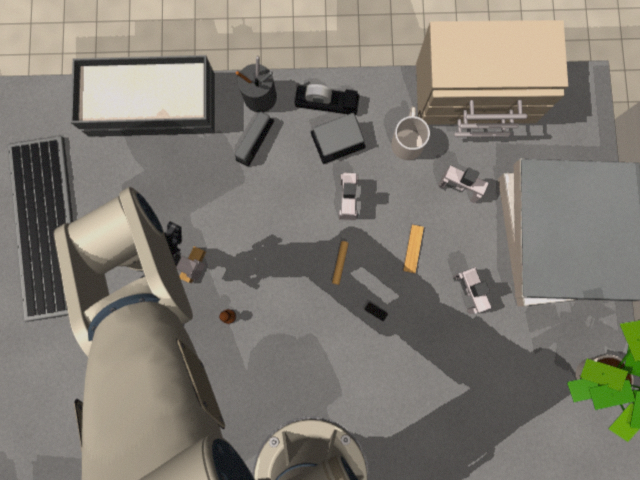

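Both views show the block still in place (side (221,352)), with the gauge held over it and swung slightly too far. I'll correct the pose and then measure.

jog_arm(
  increments="-0.4 0.3 0 0 0 -0.017 -1; -0.4 0.3 0 0 0 -0.017 -1; 0 0 0.5 0 0 0 -1; 0 0 0.5 0 0 0 -1; 0 0 0.5 0 0 0 -1; 0 0 0.3 0 0 0 -1; 0 0 0 0 0 0 -1; 0 0 0 0 0 0 -1",
)

```text
clock: 7.65
eef_pos: [474.6, 257.9, 133.2]
tcp_rot: [-3.141, 0.0, 1.133]
contact_force: [-0.8, -0.4, -5.1]
opening: 0.299
```

```bash
python3 -c "
from h import *
im=r.grab_frame('side')[:,:,::-1]; cv2.imwrite('pics/s6.png',im);crop(im,170,270,90,110,5,'pics/side6.png')
goal(474.2,257.2,120,1.133,1)"
```

```text
now [474.6 258.  133.3] [ 3.1416e+00 -1.0000e-04  1.1330e+00] 7.7 q [0.5  0.34 1.9  0.   0.9  0.93] F [-0.9  0.2 -5.3] open 0.296
-0.09 -0.01 1.33 0 0 -0.0000
```

View pics/side6.png

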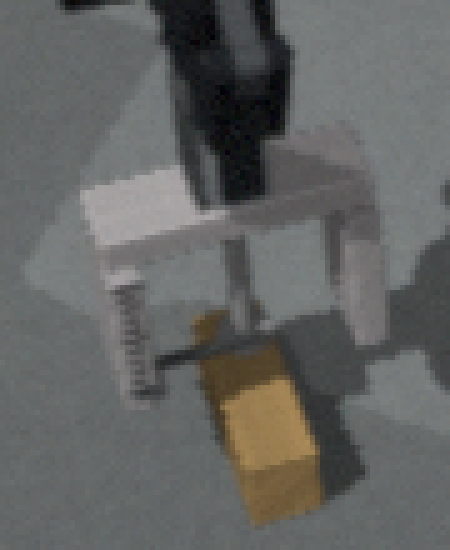

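```bash
python3 -c "
from h import *
K,R,t=cam('side');rv=cv2.Rodrigues(R)[0]
im=cv2.resize(cv2.imread('pics/s6.png')[270:380,170:260],None,fx=5,fy=5,interpolation=0)
g=np.radians(-25.1);c,s=np.cos(g),np.sin(g)
def pt(x,y,z,col):
    P=np.array([[474.6+c*x-s*y,257.9+s*x+c*y,z]])
    q=cv2.projectPoints(P,rv,t,K,None)[0].ravel();q=(q+.5-[170,270])*5
    cv2.circle(im,tuple(int(v) for v in q),4,col,1);print(q.round())
for x in(-15,15):
  for y in(-47,47): pt(x,y,127.8,(0,0,255))
for y in(-47,47,-35,35): pt(-20,y,51.8,(0,255,0))
for x in(-40,40):
  for y in(-13,13): pt(x,y,30,(255,0,0))
cv2.imwrite('pics/ov6.png',im)"
```

```text
[375. 176.]
[ 99. 247.]
[350. 121.]
[ 79. 189.]
[393. 345.]
[128. 418.]
[360. 354.]
[163. 408.]
[319. 454.]
[246. 474.]
[260. 300.]
[190. 319.]
```

View pics/ov6.png

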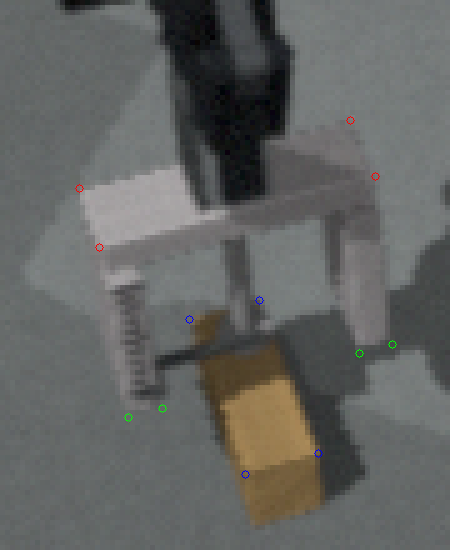

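The overlay agrees: the bridge corners land within about 1 px of the prediction and the block sits mid-gap. Descending.

jog_arm(
  increments="-0.1 0 0.4 0 0 0 -1; 0 0 0.8 0 0 0 -1; 0 0 0.8 0 0 0 -1; 0 0 0.8 0 0 0 -1; 0 0 0.8 0 0 0 -1; 0 0 0.5 0 0 0 -1; 0 0 0.3 0 0 0 -1; 0 0 0 0 0 0 -1",
)

```text
clock: 8.5
eef_pos: [474.0, 256.8, 88.9]
tcp_rot: [-3.141, 0.001, 1.133]
contact_force: [-0.2, -0.7, -3.9]
opening: 0.299
```

```bash
python3 -c "
from h import *
im=r.grab_frame('side')[:,:,::-1]; cv2.imwrite('pics/s7.png',im);crop(im,170,270,90,110,5,'pics/side7.png')
goal(474.2,257.2,81.5,1.133,1)"
```

```text
now [474.  256.9  89.2] [-3.1412e+00  4.0000e-04  1.1328e+00] 8.55 q [0.49 0.4  1.93 0.   0.81 0.93] F [-0.4 -0.6 -3.5] open 0.299
0.04 -0.00 0.77 0 0 -0.0002
```

View pics/side7.png

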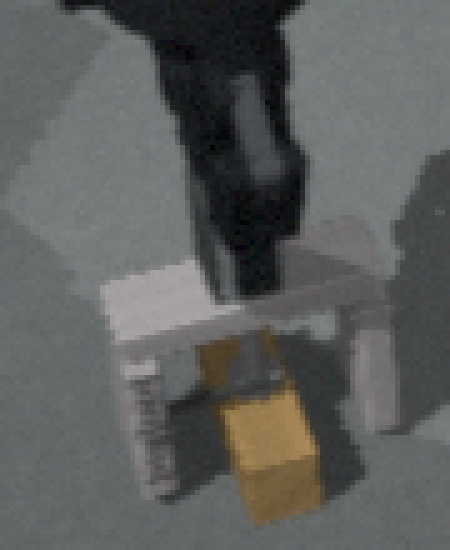

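The foot rests on the block, and the held weight has dropped by about 1.5 N from the spring. The legs are still about 7 mm up.

jog_arm(
  increments="0 0 0.3 0 0 0 -1; 0 0 0.2 0 0 0 -1; 0 0 0.1 0 0 0 -1; 0 0 0.1 0 0 0 -1; 0 0 0 0 0 0 -1; 0 0 0 0 0 0 -1; 0 0 0 0 0 0 -1; 0 0 0 0 0 0 -1",
)

```text
clock: 9.35
eef_pos: [474.3, 257.0, 82.4]
tcp_rot: [3.141, -0.0, 1.133]
contact_force: [0.7, 0.3, -3.9]
opening: 0.3
```

```bash
python3 -c "
from h import *
goal(474.2,257.2,81.5,1.133,1)"
```

```text
now [474.3 257.   82.4] [ 3.1414e+00 -2.0000e-04  1.1328e+00] 9.35 q [ 0.49  0.41  1.94 -0.    0.79  0.93] F [ 0.7  0.3 -3.9] open 0.3
0.02 -0.02 0.09 0 0 -0.0002
```

jog_arm(
  increments="0 0 0.1 0 0 0 -1; 0 0 0 0 0 0 -1; 0 0 0.05 0 0 0 -1; 0 0 0 0 0 0 -1; 0 0 0.05 0 0 0 -1; 0 0 0 0 0 0 -1; 0 0 0 0 0 0 -1; 0 0 0 0 0 0 -1",
)

```text
clock: 10.15
eef_pos: [474.5, 257.0, 81.4]
tcp_rot: [3.141, -0.001, 1.133]
contact_force: [-1.7, -3.1, 11.9]
opening: 0.304
```

```bash
python3 -c "
from h import *
im=r.grab_frame('side')[:,:,::-1]; cv2.imwrite('pics/s8.png',im);crop(im,170,270,90,110,5,'pics/side8.png')
goal(474.2,257.2,81.5,1.133,1)"
```

```text
now [474.5 257.   81.4] [ 3.1412e+00 -5.0000e-04  1.1328e+00] 10.2 q [ 0.49  0.42  1.94 -0.    0.79  0.93] F [-2.7 -2.2 11.6] open 0.3
0.01 -0.03 -0.01 0 0 -0.0002
```

View pics/side8.png

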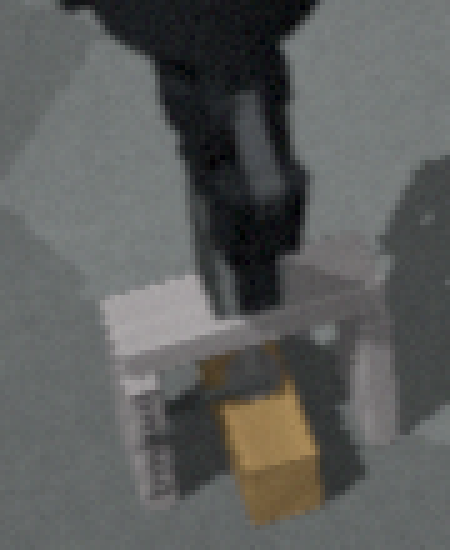

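The legs are standing: the tool now feels 12 N upward and the height equals the grasp height. Easing off slightly and releasing.

jog_arm(
  increments="0 0 -0.05 0 0 0 -1; 0 0 0 0 0 0 -0.2; 0 0 0 0 0 0 0; 0 0 0 0 0 0 0.3; 0 0 0 0 0 0 0.6; 0 0 0 0 0 0 1; 0 0 0 0 0 0 1; 0 0 0 0 0 0 1",
)

```text
clock: 11.0
eef_pos: [474.2, 256.9, 80.7]
tcp_rot: [-3.142, 0.0, 1.133]
contact_force: [-0.1, -0.1, -0.7]
opening: 1.001
```

jog_arm(
  increments="0 0 -0.5 0 0 0 1; 0 0 -1 0 0 0 1; 0 0 -2 0 0 0 1; 0 0 -3 0 0 0 1; 0 0 -3 0 0 0 1; 0 0 -3 0 0 0 1; 0 0 -2 0 0 0 1; 0 0 0 0 0 0 1",
)

```text
clock: 11.8
eef_pos: [475.8, 257.8, 229.7]
tcp_rot: [3.138, -0.005, 1.133]
contact_force: [-0.6, 0.3, -0.1]
opening: 1.002
```

```bash
python3 -c "
from h import *
im=r.grab_frame('side')[:,:,::-1]; cv2.imwrite('pics/s9.png',im);crop(im,170,250,90,120,5,'pics/side9.png')
goal(474.2,257.2,300,1.133,1)"
```

```text
now [475.  257.4 227.8] [ 3.1394e+00 -3.0000e-03  1.1328e+00] 11.85 q [ 0.49  0.22  1.82 -0.    1.09  0.93] F [-0.6  0.4 -0.9] open 1.001
-0.05 -0.07 -7.22 0 0 -0.0002
```

View pics/side9.png

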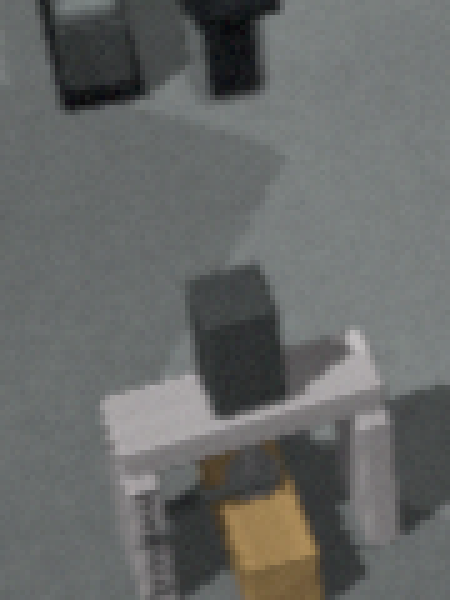

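The gauge is standing free with the post clear. I'll move the arm aside for a check from the top camera.

jog_arm(
  increments="0 0 -1 0 0 0 1; -1.8 0.8 -1 0 0 0 1; -3.2 1.5 0 0 0 0 1; -3.2 1.5 0 0 0 0 1; -3.2 1.5 0 0 0 0 1; -3.2 1.5 0 0 0 0 1; -3.2 1.5 0 0 0 0 1; -3.2 1.5 0 0 0 0 1",
)

```text
clock: 12.65
eef_pos: [473.1, 23.8, 245.4]
tcp_rot: [-3.14, 0.001, 1.133]
contact_force: [0.5, -0.0, -0.5]
opening: 1.001
```

jog_arm(
  increments="-3.2 1.5 0 0 0 0 1; -2 0.9 0 0 0 0 1; 0 0 0 0 0 0 1; 0 0 0 0 0 0 1; 0 0 0 0 0 0 1; 0 0 0 0 0 0 1; 0 0 0 0 0 0 1; 0 0 0 0 0 0 1",
)

```text
clock: 13.45
eef_pos: [473.5, -31.6, 245.8]
tcp_rot: [-3.141, 0.0, 1.134]
contact_force: [-0.1, -0.1, -0.2]
opening: 1.002
```

```bash
python3 -c "
from h import *
a=r.grab_frame('side')[:,:,::-1];b=r.grab_frame('top')[:,:,::-1]
cv2.imwrite('pics/sA.png',a);cv2.imwrite('pics/tA.png',b)
A=cv2.resize(a[285:385,170:260],None,fx=4.4,fy=5,interpolation=0);B=cv2.resize(b[220:300,150:240],None,fx=4.4,fy=5,interpolation=0)
B=cv2.copyMakeBorder(B,0,A.shape[0]-B.shape[0],0,0,0)
cv2.imwrite('pics/A.png',np.hstack([A,B]));print(r.sense()['eef_pos'],r.sense()['clock'])"
```

```text
[473.52685484 -31.79693285 245.7694152 ] 13.55
```

View pics/A.png

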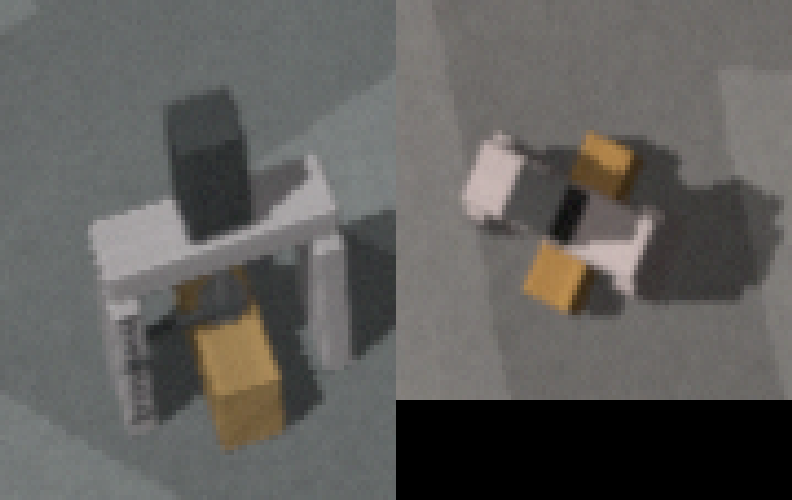

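View pics/tA.png

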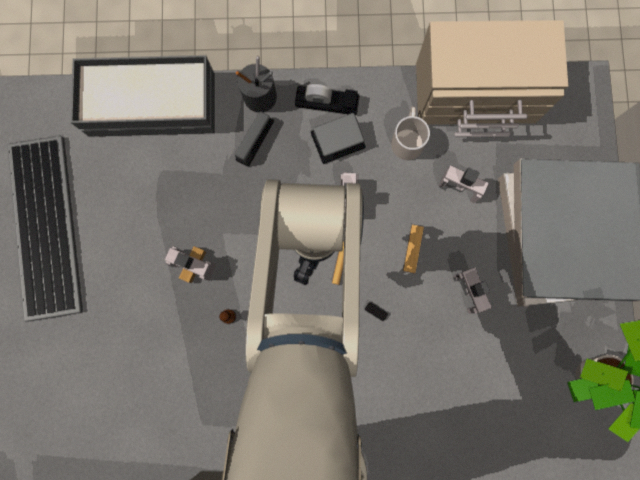

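```bash
python3 -c "
from h import *
P=np.array([plane('side',(x/4.4-.5+170,y/5-.5+285),76)[:2] for x,y in [(90,222),(104,282),(338,215),(312,155)]]);print(P.round(1),P.mean(0))
P=np.array([plane('side',(x/4.4-.5+170,y/5-.5+285),121)[:2] for x,y in [(166,103),(173,143),(246,128),(230,88)]]);print('post',P.mean(0))
for p in[(278,382),(212,396)]: print('block near corners z30',plane('side',(p[0]/4.4-.5+170,p[1]/5-.5+285),30).round(1))
for p in[(583,133),(635,160),(572,313),(526,290)]: print('blk top',plane('top',((p[0]-396)/4.4-.5+150,p[1]/5-.5+220),30).round(1))
r.sign_off()"
```

```text
[[507.8 292.4]
 [481.1 306.2]
 [439.7 223.1]
 [469.7 210.3]] [474.54345105 258.00853016]
post [476.83258178 255.27160773]
block near corners z30 [432.4 264.8  30. ]
block near corners z30 [446.3 286.8  30. ]
blk top [513.7 254.5  30. ]
blk top [500.5 227.7  30. ]
blk top [432.1 259.8  30. ]
blk top [443.1 283.4  30. ]
the job is handed in; nothing more can be done
```

The leftmost gauge now stands over the beech block with its foot on the middle of it. The robot has let go and moved clear, and I handed the job in at 13.55 s.

- **Position:** the bridge centre measures (474.5, 258.0) mm and the block centre measured (474, 257) mm. The post-top measurement is about 2–3 mm off the bridge one, which fits the accuracy of picking corners by eye.
- **Block:** its visible corners are within about 1–4 mm of where they started, so it shows no movement beyond measuring error.
- **Legs:** before release the tool felt about 12 N upward at the same height as the original grasp, so the soles were on the desk. The last pictures show the gauge upright with the block mid-gap.
- **Disagreement:** while the gauge hung above the block, the leg ends looked about 2 px higher than I predicted. I did not find the cause.
- **Not checked:** the gauge's own reading was not available to me, so I did not confirm it shows 0.029.

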